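# Bolt an instrument case shut by running a stylus along its seam

### The arm

A 6-joint arm with a two-finger parallel gripper is mounted at the origin on the work surface; the furniture and walls round the work are solid. World frame = base frame: x ahead of the robot, y to its left, z up, the work surface at z = 0. Lengths are in m, angles in rad, forces in N, time in s.
With the tool pointing down it reaches from about 0.275 to 1 m from the base axis. Payload 8.4 kg.
Tool frame: the origin (TCP) lies on the centre line of the jaws, within the pads' length; the fingertips stand 17 mm ahead of it and the grasp point (between the pads) lies 2 mm behind it (bot.tcp_to_tips is the y of the fingertips in the tool frame, in m); y points along the fingers, z is the direction in which the jaws open and shut, and the axes are right-handed (so a half turn about y gives the same grasp; the last joint's range is limited). The gripper opens to 85 mm and grips with 20 to 120 N. Pads are 22 mm wide; open, the fingers measure 114 mm over their backs; the gripper's body (76 mm by 85 mm) begins 54 mm behind the grasp point. The pads swing forward as they close: fully open they stand 13 mm farther back than shut.
Start: joints at [1.12, 0.353, 1.633, -0, 1.155, -0.002], TCP at [0.271, 0.563, 0.248] pointing down, gripper open.
Joint ranges: [-2.63, 2.63], [-0.92, 2.1], [0.06, 2.66], [-1.3, 4.44], [0, 2.69], [-3.02, 3.02]. Speed limits (rad/s): [2.22, 2.22, 2.79, 3.14, 3.14, 3.14].

### API

Orientations are given as a unit quaternion [x, y, z, w].
In Python, from workcell import bot, hand, kinematics, get_obs, vision, hand_in gives the robot as it stands. The module is installed in compiled form; this text tells all that it offers. Calls block until the motion is done:
- bot.reach(position, orientation): joint-space move of the TCP to a pose.
- bot.servo_line(position, ori=None, velocity=0.15): straight line of the TCP; ori=None keeps the orientation; velocity is the mean speed in m/s.
- bot.goto_joints(angles): joint-space move.
- hand.move_gripper(opening, strength=None): finger opening in m; strength is the grip in N (None keeps the last); returns when the fingers have stopped.
- bot.dwell(seconds).
- kinematics.solve_ik(position, orientation): joint angles nearest the present ones, or None.
- get_obs(): the state.
- vision.read_camera(name): name is "scene" or "top" or "wrist"; returns a dict with "frame" (420x560x3 uint8, red, green, blue), "intrinsics" (3x3 intrinsics, pixels), "view" (4x4, takes a point from world to camera coordinates). Camera axes: x right, y down, z forward; pixel columns grow to the right and rows downward; lengths in m; the calibration is good to about 2 mm. The wrist camera is an equidistant fisheye: a pixel r from the principal point sees the ray r / f radians off the axis. A picture is of the moment at which its call begins. There is no depth.
A pose or a line that the arm cannot do raises bot.IKError and nothing moves.
- hand_in(): hands the job in, once; it reports no verdict.
The state is a dict: "time_s": time; "joint_pos": joint angles; "joint_vel": joint speeds; "joint_efforts": joint torques, N m; "position": TCP position; "orientation": TCP orientation; "wrist_force": force on the tool from outside, world axes, zero at the start; "ft_torque": the same for the moment, N m; "gripper_width": finger opening in m.
Only numpy, scipy, OpenCV 4.12 (cv2) and the standard library are available. Lean on these libraries where they do the work, as an engineer would, in place of code of your own. Each camera call takes 0.05 s, during which the arm holds its last target.

### The job

Push the case's sliding cover fully shut, then take the stylus from its fork and put its tip into the seam behind the first bolt. Guide the tip slowly, at about 2 to 3 cm a second, along the seam to push the first bolt home past the corner, then round the corner and along the second leg to push the second bolt home; only the stylus may touch the bolts. Lift the stylus out and hang it upright in its fork again, let go, and leave the cover shut and the dropper bottle and tape measure where they are.

Things in the scene. Friction and masses are not known exactly. Their poses are not given: they have to be found in the camera images.
- case: fixed grey metal instrument case, 160 (x) x 120 (y) x 45 mm (z). Origin: centre of its underside, on the desk. Its x points from the near end (sliding cover) to the far end, its y to the left seen along x, z up. In its top face (z = 45 mm) runs an L-shaped seam: a slot 12 mm wide and 12 mm deep (floor at z = 33 mm), whose inner wall is the shut cover's edge
- cover_lip (a point): middle of the near face (to push on) of the cover's upright lip, which is 60 mm wide (case y) and 8 mm thick; this point is 8 mm above the case's top, the lip's upper edge 17 mm. The cover (100 x 71 mm, flush with the top) slides along case x only, against about 2.5 N. It starts 25 to 40 mm open to the near end; shut, at its stop, this point is at case x = -62, y = +4 mm
- bolt_1: steel slide bolt in leg one of the seam, 24 mm long (case x), 10.5 mm wide, 10 mm tall, its top 1.5 mm below the case's top. It slides along the seam only, against about 0.8 N (more if fast), and stays where it is left. Origin: centre of its underside
- bolt_1_back (a point): middle of bolt 1's rear end (facing the case's near end), which the stylus pushes towards case +x. It starts at case x = -26 to -11 mm; fully home, at its stop beyond the corner, it is at x = +46 mm
- bolt_2: the same kind of bolt lying in leg two of the seam (24 mm long in case y). Origin: centre of its underside
- bolt_2_back (a point): middle of bolt 2's rear end (facing the corner), which the stylus pushes towards case +y. It starts at case y = -20 to -8 mm; fully home, at its stop, it is at y = +32 mm
- seam_start (a point): point on the centre line of the seam's leg one, level with the case's top, at case x = -45 mm, behind bolt 1: the tip goes in here. Leg one runs along case x on the right side, centred on case y = -38 mm, from x = -60 to +74 mm. Axes as the case's
- seam_corner (a point): point where the centre lines of leg one and leg two cross (case x = +40, y = -38 mm), level with the case's top. Leg two runs from here to the left, along case +y, to y = +56 mm. Axes as the case's
- fork_seat (a point): point midway between the two tines of the fork of the fixed dark steel stand, level with their upper faces, 80 mm above the desk. The tines lie along the point's x, 14 mm apart, 8 mm thick, open at the -x end and closed by a post 24 mm to the +x side, no higher than the tines. The stylus hangs here, its collar on the tines
- stylus_grip (a point): centre of the stylus's handle, an upright square wooden bar 22 x 22 mm, 60 mm tall, its faces parallel to the point's x and y (at the start also to the fork's). Below it a steel collar 28 mm across, 5 mm thick, its underside 35 mm below this point, then a round shaft 10 mm across, 6 mm across for the last 30 mm. Total 135 mm, 90 g
- stylus_tip (a point): the stylus's lower end, on its axis, 105 mm below the centre of the handle. While the stylus hangs in its fork the tip is 10 mm above the desk
- flux_bottle: bystander: small amber dropper bottle, 33 mm across, 102 mm tall; not to be moved. Origin: its underside's centre
- tape_measure: bystander: pocket tape measure standing upright, 35x80x62 mm; not to be moved. Origin: its underside's centre

How it is judged:
On the way, in this order (a step that is already met when the one before it is completed fails the run):
1. the cover is pushed shut, to within 4 mm (x of cover_lip in the frame of case above -0.066 m), for 0.2 s.
2. the stylus tip is in leg one of the seam, behind bolt 1, at least 2 mm below the case's top, with the cover shut (x of cover_lip in the frame of case above -0.066 m and z of stylus_tip in the frame of case between 0.028 and 0.043 m and x of stylus_tip in the frame of case between -0.062 and 0 m and y of stylus_tip in the frame of case between -0.045 and -0.031 m), for 0.1 s.
3. bolt 1 is home (within 8 mm of its stop) with the stylus tip still down in the seam at the corner (x of cover_lip in the frame of case above -0.066 m and x of bolt_1_back in the frame of case above 0.038 m and z of stylus_tip in the frame of case below 0.043 m and x of stylus_tip in the frame of case between 0.03 and 0.047 m and y of stylus_tip in the frame of case between -0.045 and -0.031 m), for 0.1 s.
4. the stylus tip is half-way along leg two, down in the seam (x of cover_lip in the frame of case above -0.066 m and x of bolt_1_back in the frame of case above 0.038 m and z of stylus_tip in the frame of case below 0.043 m and x of stylus_tip in the frame of case between 0.033 and 0.047 m and y of stylus_tip in the frame of case between -0.012 and 0.012 m), for 0.1 s.
5. bolt 2 is home (within 8 mm of its stop) with the stylus tip still down in the seam (x of cover_lip in the frame of case above -0.066 m and x of bolt_1_back in the frame of case above 0.038 m and y of bolt_2_back in the frame of case above 0.024 m and z of stylus_tip in the frame of case below 0.043 m and x of stylus_tip in the frame of case between 0.033 and 0.047 m and y of stylus_tip in the frame of case between 0.013 and 0.036 m), for 0.1 s.
At the end, for the whole second after the job is handed in: The cover is shut (within 4 mm), both bolts are home (within 8 mm of their stops), and the stylus hangs released in its fork: collar on the tines (height within 4 mm), upright within 0.12 rad, within 12 mm of the fork's seat (x of cover_lip in the frame of case above -0.066 m and x of bolt_1_back in the frame of case above 0.038 m and y of bolt_2_back in the frame of case above 0.024 m and horizontal distance between each of stylus_tip, stylus_grip and fork_seat below 0.012 m and z of stylus_tip in the frame of fork_seat between -0.074 and -0.066 m and angle between stylus_grip's own z axis and vertical below 0.12 rad); the robot touches nothing.
It fails at once if the fingers touch a bolt (more than 0.5 N) (contact force between the fingers and bolt_1 above 0.5 N or contact force between the fingers and bolt_2 above 0.5 N).
It fails at once if a bolt is driven faster than 0.08 m/s (linear speed of any of bolt_1, bolt_2 above 0.08 m/s).
It fails at once if a bystander (bottle, tape measure) is moved by more than 25 mm (distance of any of flux_bottle, tape_measure from where it was at the start of the episode above 0.025 m).
It also fails if it takes over 64 s, if anything falls off the work surface, if the arm or the gripper's body presses on something with over 40 N, if the wrist force passes 120 N, or if a joint passes its speed limit or range.

## Working session

There is one attempt and no reset: what is moved stays moved. The work goes in short steps, each a Python script; the robot and the scene stay as the last script left them, time stands still between calls to the robot, and variables do not carry over. Pictures are saved under pics/ and viewed, and the job is handed in when it is done.

```bash
mkdir -p pics && cat > h.py <<'E'
from workcell import bot, hand, kinematics, get_obs, vision, hand_in
import numpy as np, cv2
def snap(n,f):
    r=vision.read_camera(n); cv2.imwrite('pics/'+f+'.png',r['frame'][:,:,::-1]); np.savez('pics/'+f+'.npz',K=r['intrinsics'],V=r['view']); return r
E
python3 - <<'E'
from h import *
for n in ['scene','top','wrist']:
    r=snap(n,n+'0'); print(n,r['intrinsics'].tolist(),np.round(r['view'],4).tolist())
o=get_obs(); print(o)
E
```

```text
scene [[394.8274413583656, 0.0, 280.7247963891007], [0.0, 394.8274413583656, 209.42616834475058], [0.0, 0.0, 1.0]] [[0.4625, 0.8866, -0.0095, -0.1441], [0.4017, -0.2191, -0.8892, -0.1176], [-0.7904, 0.4074, -0.4574, 1.3426], [0.0, 0.0, 0.0, 1.0]]
top [[449.86911307962913, 0.0, 278.4303948362699], [0.0, 449.86911307962913, 216.7548453804796], [0.0, 0.0, 1.0]] [[0.0182, -0.9993, 0.0328, -0.1401], [-0.9856, -0.0234, -0.1673, 0.5084], [0.168, -0.0293, -0.9854, 1.0418], [0.0, 0.0, 0.0, 1.0]]
wrist [[325.19226210127806, 0.0, 275.82408195860177], [0.0, 325.19226210127806, 211.8110157030319], [0.0, 0.0, 1.0]] [[0.4327, 0.9015, -0.0005, -0.624], [0.8707, -0.4178, 0.2596, -0.0352], [0.2338, -0.1128, -0.9657, 0.3781], [0.0, 0.0, 0.0, 1.0]]
{'time_s': 0.15, 'joint_pos': array([ 1.11958183e+00,  3.53484875e-01,  1.63399507e+00,  2.08632998e-06,
        1.15522201e+00, -2.39236955e-03]), 'joint_vel': array([ 0.00021171, -0.00203415, -0.00363973, -0.0021091 , -0.00085187,
        0.00125218]), 'joint_efforts': array([-7.22235309e-04, -6.05632210e+01, -3.42341244e+01, -1.44142132e-04,
        6.15643279e-03, -1.09810026e-05]), 'position': array([0.27102349, 0.56276719, 0.24772316]), 'orientation': array([ 0.68975814, -0.15744316,  0.15726547, -0.68899414]), 'wrist_force': array([-0.27809702,  0.25045579, -0.30531266]), 'ft_torque': array([ 0.02264116, -0.01345686,  0.02470132]), 'gripper_width': 0.08536556597429076}
```

View pics/scene0.png

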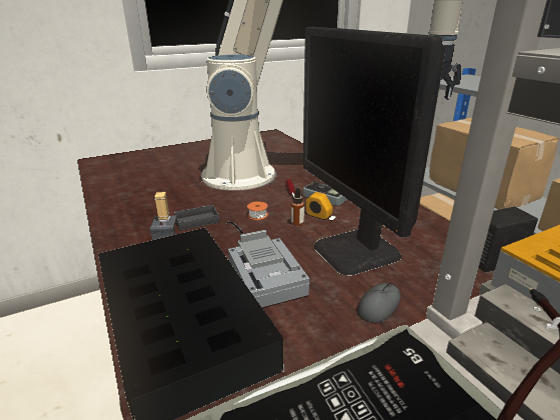

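View pics/top0.png

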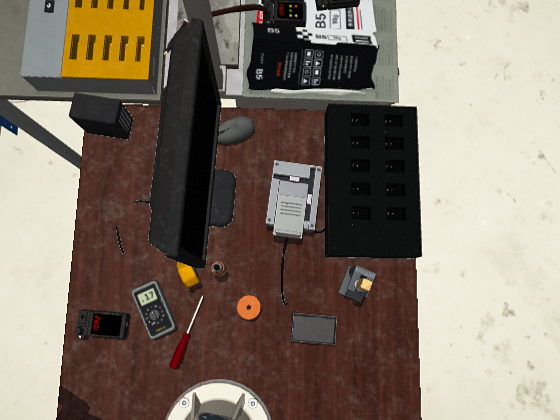

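View pics/wrist0.png

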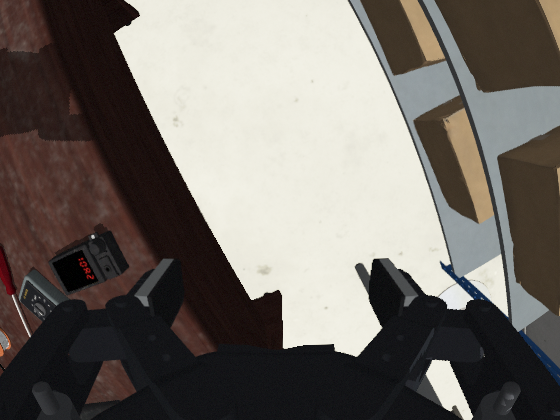

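The overview shows the case centred at about top pixel (296,197), with the stylus at (366,285), the bottle at (219,268) and the tape at (187,275). The monitor is on the left and the black box on the right.

```bash
cat >> h.py <<'E'
def crop(f,x0,y0,x1,y1,s,out):
    im=cv2.imread('pics/'+f+'.png')[y0:y1,x0:x1]; im=cv2.resize(im,None,fx=s,fy=s,interpolation=cv2.INTER_CUBIC)
    for x in range((x0+9)//10*10,x1,10):
        cv2.line(im,((x-x0)*s,0),((x-x0)*s,8 if x%50 else 20),(0,255,0),1); 
        if x%20==0: cv2.putText(im,str(x),((x-x0)*s,20),0,.4,(0,255,255),1)
    for y in range((y0+9)//10*10,y1,10):
        cv2.line(im,(0,(y-y0)*s),(8,(y-y0)*s),(0,255,0),1)
        if y%20==0: cv2.putText(im,str(y),(10,(y-y0)*s+4),0,.4,(0,255,255),1)
    cv2.imwrite('pics/'+out+'.png',im)
def ray(f,u,v):
    d=np.load('pics/'+f+'.npz');K,V=d['K'],d['V']
    p=np.array([(u-K[0,2])/K[0,0],(v-K[1,2])/K[1,1],1.])
    if f.startswith('wrist'):
        q=p[:2]; r=np.hypot(*q); p=np.array([*(q/r*np.sin(r)),np.cos(r)]) if r>1e-9 else np.array([0,0,1.])
    p/=np.linalg.norm(p); R=V[:3,:3]; return -R.T@V[:3,3], R.T@p
def atz(f,u,v,z):
    c,d=ray(f,u,v); return c+d*(z-c[2])/d[2]
def tri(obs):
    A=np.zeros((3,3));b=np.zeros(3)
    for f,u,v in obs:
        c,d=ray(f,u,v);P=np.eye(3)-np.outer(d,d);A+=P;b+=P@c
    x=np.linalg.solve(A,b); return x,[round(float(np.linalg.norm(np.cross(x-ray(*o)[0],ray(*o)[1])))*1000,1) for o in obs]
def proj(f,X):
    d=np.load('pics/'+f+'.npz');K,V=d['K'],d['V']
    p=V[:3,:3]@np.asarray(X,float)+V[:3,3]
    if f.startswith('wrist'):
        r=np.hypot(p[0],p[1]); th=np.arctan2(r,p[2]); q=p[:2]/max(r,1e-12)*th
    else: q=p[:2]/p[2]
    return np.array([K[0,0]*q[0]+K[0,2],K[1,1]*q[1]+K[1,2]])
E
python3 - <<'E'
from h import *
crop('top0',225,140,385,260,5,'ctop')
crop('top0',330,250,400,310,8,'cfork')
crop('scene0',140,180,320,310,4,'cscene')
for n,u,v in [('mon base r',236,200),('mon foot near',207,265),('box nl',325,257),('box fl',327,107)]:
    print(n,atz('top0',u,v,0))
E
```

```text
mon base r [ 0.55925305 -0.02282532  0.        ]
mon foot near [0.39432931 0.0427775  0.        ]
box nl [ 0.4200502  -0.24859632  0.        ]
box fl [ 8.15412500e-01 -2.53585541e-01 -2.22044605e-16]
```

View pics/ctop.png

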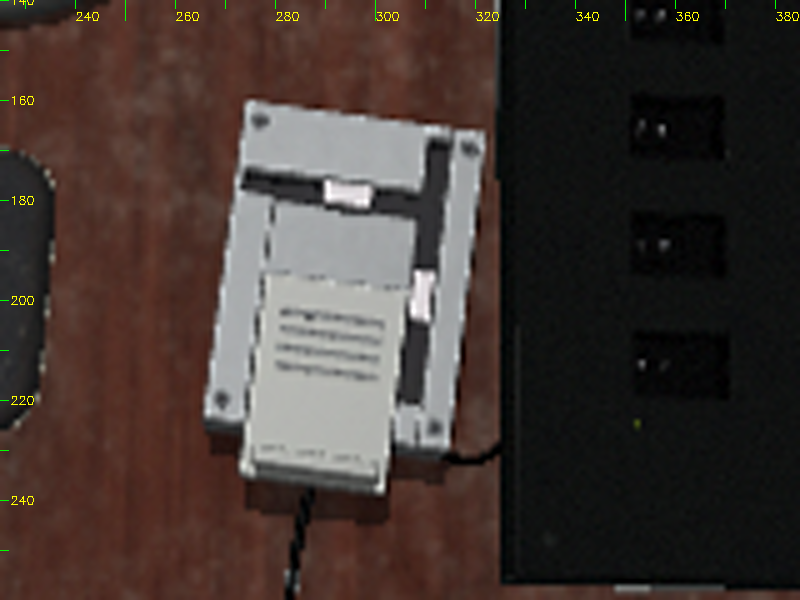

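View pics/cfork.png

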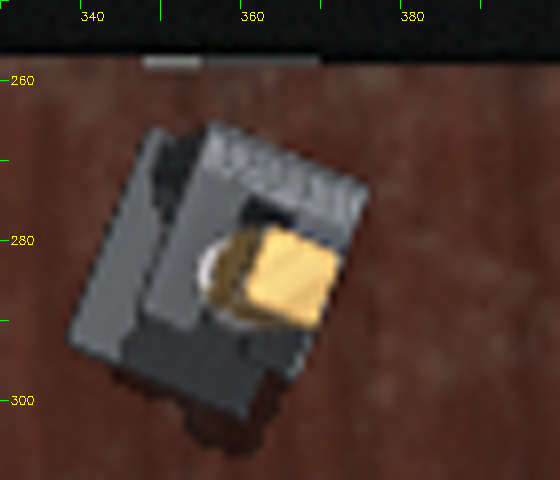

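View pics/cscene.png

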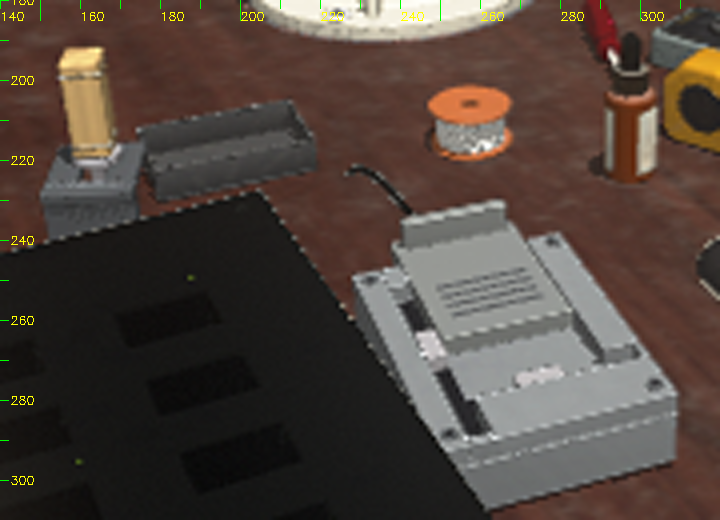

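```bash
python3 - <<'E'
from h import *
print('cams',ray('top0',1,1)[0],ray('scene0',1,1)[0])
print('mon near bottom',tri([('scene0',303,180),('top0',205,265)]))
print('mon near top',tri([('scene0',305,28),('top0',205,262)]),tri([('scene0',305,28),('top0',150,243)]))
print('box far? ',tri([('scene0',206,229),('top0',325,257)]))
print('handle top',tri([('scene0',160,194),('top0',365,285)]))
print('mon far bottom', tri([('scene0',412,235),('top0',218,80)]))
R=lambda x,y,z:None
from scipy.spatial.transform import Rotation as Ro
print(Ro.from_quat(get_obs()['orientation']).as_matrix().round(3))
E
```

```text
cams [ 0.32857328 -0.09759175  1.11618919] [ 1.17513267 -0.44500452  0.5082192 ]
mon near bottom (array([0.38580125, 0.02942124, 0.1186805 ]), [3.1, 3.1])
mon near top (array([0.38114442, 0.00445137, 0.46444724]), [19.5, 19.5]) (array([0.38566638, 0.04722968, 0.47184608]), [20.5, 20.5])
box far?  (array([ 0.41438073, -0.2409594 ,  0.0648133 ]), [1.2, 1.2])
handle top (array([ 0.34955849, -0.31738044,  0.14201414]), [1.4, 1.4])
mon far bottom (array([0.78650518, 0.00648343, 0.17739808]), [9.9, 9.9])
[[ 0.901 -0.     0.434]
 [-0.434 -0.001  0.901]
 [-0.    -1.    -0.001]]
```

```bash
python3 - <<'E'
from h import *
from scipy.spatial.transform import Rotation as Ro
o=get_obs();R=Ro.from_quat(o['orientation']).as_matrix()
c,_=ray('wrist0',1,1);V=np.load('pics/wrist0.npz')['V']
print('cam in tool',R.T@(c-o['position']),'axis in tool',R.T@V[2,:3])
r=np.hypot(*o['position'][:2])
p=o['position'][:2]*0.31/r
q1=kinematics.solve_ik([p[0],p[1],0.40],o['orientation']);print(q1)
q2=np.array(q1);
# ready pose: jaws along case y-ish, x tool forward
def ori(yaw): # tool z horizontal at angle yaw
    z=np.array([np.cos(yaw),np.sin(yaw),0]);y=np.array([0,0,-1.]);x=np.cross(y,z)
    return Ro.from_matrix(np.stack([x,y,z],1)).as_quat()
for yaw in np.arange(-3.1,3.2,0.4):
    print(round(yaw,2),[ (None if q is None else np.round(q,2)) for q in [kinematics.solve_ik(P,ori(yaw)) for P in ([.45,-.18,.35],[.36,-.31,.15],[.62,-.15,.2])]])
E
```

```text
cam in tool [-0.06495438 -0.12622394 -0.00061466] axis in tool [2.59612848e-01 9.65712366e-01 8.92127925e-04]
[ 1.11714636e+00 -3.13857407e-01  1.98690326e+00 -7.96998654e-07
  1.46965611e+00 -4.82691537e-03]
-3.1 [array([-0.38,  0.04,  1.8 , -0.  ,  1.31,  2.72]), array([-0.71,  0.25,  2.04, -0.  ,  0.85,  2.39]), array([-0.24,  0.42,  1.65, -0.  ,  1.07,  2.86])]
-2.7 [array([-0.38,  0.04,  1.8 , -0.  ,  1.31,  2.32]), array([-0.71,  0.25,  2.04, -0.  ,  0.85,  1.99]), array([-0.24,  0.42,  1.65, -0.  ,  1.07,  2.46])]
-2.3 [array([-0.38,  0.04,  1.8 ,  0.  ,  1.31,  1.92]), array([-0.71,  0.25,  2.04, -0.  ,  0.85,  1.59]), array([-0.24,  0.42,  1.65, -0.  ,  1.07,  2.06])]
-1.9 [array([-0.38,  0.04,  1.8 , -0.  ,  1.31,  1.52]), array([-0.71,  0.25,  2.04, -0.  ,  0.85,  1.19]), array([-0.24,  0.42,  1.65, -0.  ,  1.07,  1.66])]
-1.5 [array([-0.38,  0.04,  1.8 ,  0.  ,  1.31,  1.12]), array([-0.71,  0.25,  2.04, -0.  ,  0.85,  0.79]), array([-0.24,  0.42,  1.65, -0.  ,  1.07,  1.26])]
-1.1 [array([-0.38,  0.04,  1.8 ,  0.  ,  1.31,  0.72]), array([-0.71,  0.25,  2.04, -0.  ,  0.8
[... 854 characters left out ...]

1.3 [array([-0.38,  0.04,  1.8 , -0.  ,  1.31, -1.68]), array([-0.71,  0.25,  2.04, -0.  ,  0.85, -2.01]), array([-0.24,  0.42,  1.65, -0.  ,  1.07, -1.54])]
1.7 [array([-0.38,  0.04,  1.8 , -0.  ,  1.31, -2.08]), array([-0.71,  0.25,  2.04, -0.  ,  0.85, -2.41]), array([-0.24,  0.42,  1.65, -0.  ,  1.07, -1.94])]
2.1 [array([-0.38,  0.04,  1.8 , -0.  ,  1.31, -2.48]), array([-0.71,  0.25,  2.04, -0.  ,  0.85, -2.81]), array([-0.24,  0.42,  1.65, -0.  ,  1.07, -2.34])]
2.5 [array([-0.38,  0.04,  1.8 , -0.  ,  1.31, -2.88]), None, array([-0.24,  0.42,  1.65, -0.  ,  1.07, -2.74])]
2.9 [array([-0.38,  0.04,  1.8 , -0.  ,  1.31,  3.  ]), array([-0.71,  0.25,  2.04, -0.  ,  0.85,  2.67]), None]
```

```bash
cat >> h.py <<'E'
from scipy.spatial.transform import Rotation as Ro
def ori(yaw):
    z=np.array([np.cos(yaw),np.sin(yaw),0]);y=np.array([0,0,-1.]);x=np.cross(y,z)
    return Ro.from_matrix(np.stack([x,y,z],1)).as_quat()
E
python3 - <<'E'
from h import *
q1=np.array([1.117,-.314,1.987,0,1.47,-0.005]);bot.goto_joints(q1); print(get_obs()['time_s'])
q2=q1.copy(); q2[0]=-.5;q2[5]=-1.7; bot.goto_joints(q2); print(get_obs()['time_s'])
bot.reach([.42,-.28,.30],ori(1.4)); print(get_obs()['time_s'])
snap('wrist','wrist1')
bot.reach([.53,-.18,.30],ori(1.4)); print(get_obs()['time_s'])
snap('wrist','wrist2')
E
```

```text
1.4667
3.4417
4.3333
5.025
```

View pics/wrist1.png

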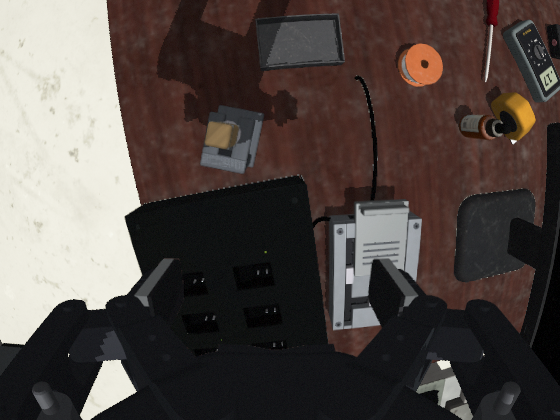

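View pics/wrist2.png

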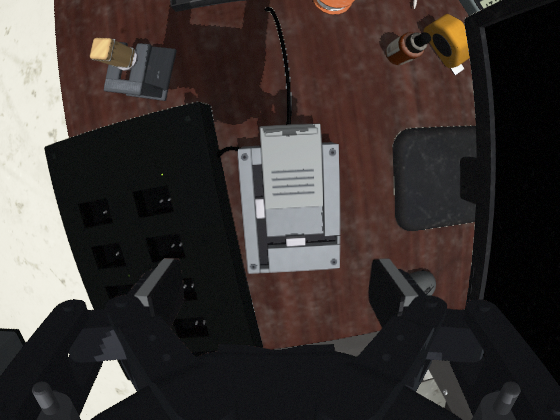

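Wrist2 shows the whole case: lip at about (290,128) and bolts at (260,208) and (295,242). Wrist1 shows the fork at (233,140). I'll enlarge both.

```bash
python3 - <<'E'
from h import *
crop('wrist2',225,115,355,280,5,'c2'); im=cv2.imread('pics/c2.png')
cv2.imwrite('pics/c2a.png',im[:430]);cv2.imwrite('pics/c2b.png',im[395:825])
crop('wrist1',195,95,275,180,7,'c1f')
crop('wrist2',80,25,190,110,7,'c2f')
crop('wrist1',320,190,430,340,4,'c1')
E
```

```text
(no output)
```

View pics/c2a.png

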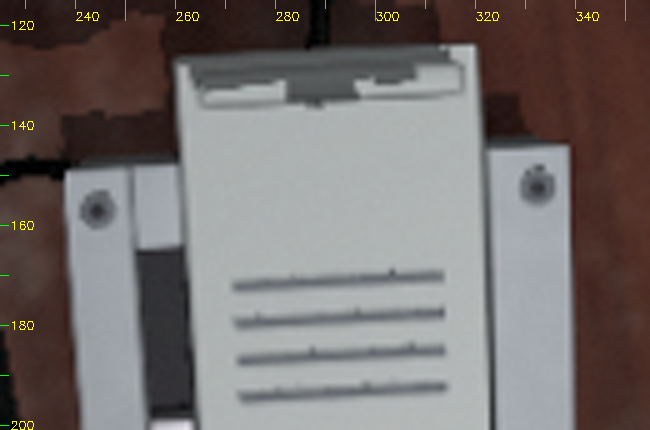

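View pics/c2b.png

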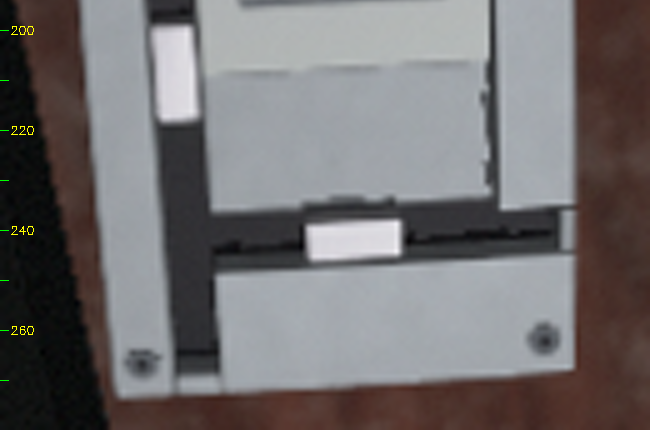

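View pics/c1f.png

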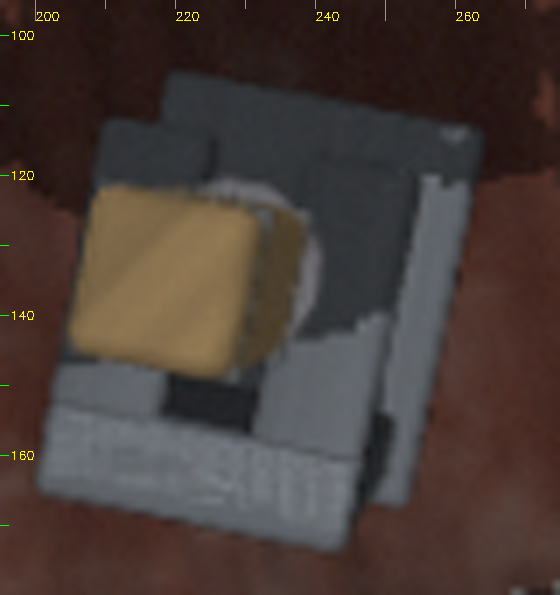

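View pics/c2f.png

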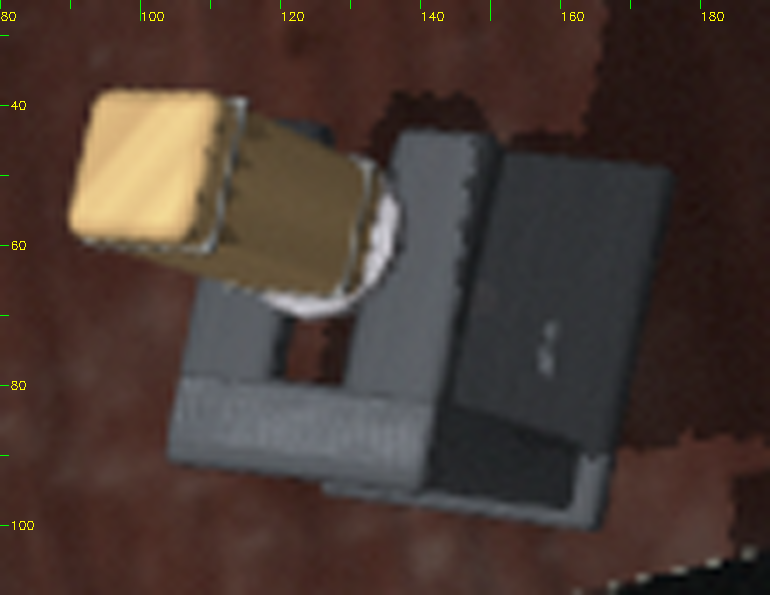

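View pics/c1.png

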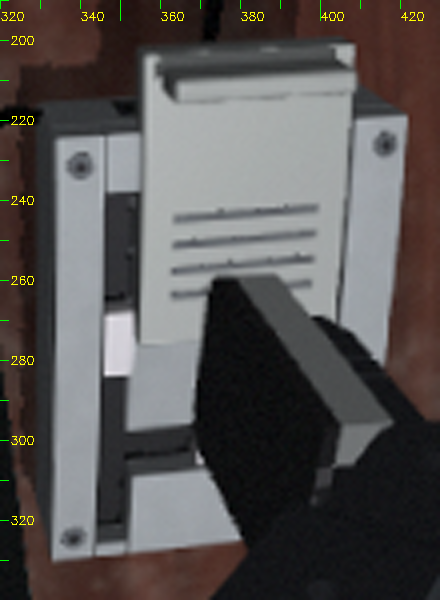

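```bash
cat > fit.py <<'E'
from h import *
from scipy.optimize import least_squares
C={'nr':(-.08,-.06),'nl':(-.08,.06),'fl':(.08,.06),'fr':(.08,-.06)}
O=[('wrist2','nr',238,148.8),('wrist2','nl',338.8,143.8),('wrist2','fl',339.8,268),('wrist2','fr',248.6,273.4),
('wrist1','nr',333.75,224.25),('wrist1','nl',421.75,218.5),('wrist1','fr',333.5,329.5),
('top0','fl',274.4,160.2),('top0','fr',321.8,166.2),('top0','nr',314.8,230),('top0','nl',266,224.),
('scene0','nr',228.3,250),('scene0','nl',280.8,238),('scene0','fl',309.3,278.8)]
def cp(p,x,y,z=.045):
    c,s=np.cos(p[2]),np.sin(p[2]); return np.array([p[0]+c*x-s*y,p[1]+s*x+c*y,z])
def fit(pref,freez=False):
    S=[o for o in O if o[0].startswith(pref)]
    f=lambda p:np.concatenate([proj(o[0],cp(p,*C[o[1]],p[3] if freez else .045))-o[2:] for o in S])
    r=least_squares(f,[.55,-.15,0]+([.045] if freez else []));return r.x,np.abs(r.fun).reshape(-1,2).max(1).round(1)
E
python3 - <<'E'
from fit import *
for pf in [('wrist',),('wrist2',),('wrist1',),('top0',),('scene0',),('wrist','top','scene')]:
    print(pf,fit(pf)); 
print(fit(('wrist',),True), fit(('wrist','top','scene'),True))
p,_=fit(('wrist',))
def inc(f,u,v,z):
    w=atz(f,u,v,z)-[p[0],p[1],0];c,s=np.cos(p[2]),np.sin(p[2]);return np.round([c*w[0]+s*w[1],-s*w[0]+c*w[1]],4)
print('seam near end r/l',inc('wrist2',251.5,165,.045),inc('wrist2',262,165,.045))
print('bolt1 back',inc('wrist2',255,199,.0435),inc('wrist2',263.5,199,.0435), 'bolt2', inc('wrist2',286.2,242,.0435),inc('wrist2',305.5,241,.0435))
print('lip top near edge',inc('wrist2',260.5,126.8,.062),inc('wrist2',320,123.8,.062))
print('cover edge far',inc('wrist2',267,208,.045),inc('wrist2',323,206,.045))
# handle top and fork
print('handle top ctr',tri([('wrist1',217.5,134.5),('wrist2',100.3,48.5),('top0',365,285)]))
hs=[tri([('wrist1',a,b),('wrist2',c,d)]) for a,b,c,d in [(209,121.5,95,38),(231.5,124,111,38),(226,149,108,59.5),(204.5,144.5,90,58)]]
for h in hs: print(h)
print('fork post edge',tri([('wrist1',202.5,153),('wrist2',105.5,79)]),tri([('wrist1',246,160.5),('wrist2',142,83)]))
print('slot post corner', tri([('wrist1',217.5,154),('wrist2',118,79)]),tri([('wrist1',231,157),('wrist2',127.5,80)]))
E
```

```text
('wrist',) (array([ 0.57047831, -0.16662443, -0.10951511]), array([0.3, 0.4, 0.4, 0.1, 0.2, 0.4, 0.7]))
('wrist2',) (array([ 0.57038395, -0.16673605, -0.11105024]), array([0.3, 0.4, 0.2, 0.2]))
('wrist1',) (array([ 0.57061115, -0.16633662, -0.10605787]), array([0.1, 0.5, 0.6]))
('top0',) (array([ 0.56667572, -0.16724405, -0.10385726]), array([0.4, 0.3, 0.4, 0.2]))
('scene0',) (array([ 0.572433  , -0.1681088 , -0.12219617]), array([1. , 0.4, 0.5]))
('wrist', 'top', 'scene') (array([ 0.5700643 , -0.1667708 , -0.11002306]), array([0.5, 0.4, 0.2, 0.3, 0.5, 0.7, 0.9, 1.4, 1. , 1.3, 1.8, 1.4, 0.9,
       0.8]))
(array([ 0.57073275, -0.16655736, -0.10961937,  0.04414922]), array([0.4, 0.3, 0.3, 0.1, 0.2, 0.4, 0.8])) (array([ 0.57033499, -0.16667331, -0.10984378,  0.04366406]), array([0.2, 0.3, 0.5, 0.4, 0.6, 0.8, 0.9, 1.4, 0.9, 1.3, 1.8, 0.8, 0.8,
       0.8]))
seam near end r/l [-0.0599 -0.045 ] [-0.0591 -0.0326]
bolt1 back [-0.0182 -0.0439] [-0.0175 -0.0337] bolt2 [ 0.0394 -0.009 ] [0.0396 0.0154]
lip top near edge [-0.1043 -0.0307] [-0.1043  0.0357]
cover edge far [-0.0064 -0.0301] [-0.005   0.0382]
handle top ctr (array([ 0.35206051, -0.31926999,  0.14060987]), [1.6, 2.1, 3.6])
(array([ 0.3401997 , -0.32548856,  0.14169223]), [0.1, 0.1])
(array([ 0.34683782, -0.30654824,  0.14297852]), [0.5, 0.5])
(array([ 0.36699042, -0.31518132,  0.13934254]), [0.5, 0.5])
(array([ 0.35946023, -0.33314881,  0.14266952]), [0.1, 0.1])
fork post edge (array([ 0.36900277, -0.35117178,  0.08093951]), [0.0, 0.0]) (array([ 0.38636545, -0.30673489,  0.07799334]), [0.4, 0.4])
slot post corner (array([ 0.3734552 , -0.33558863,  0.07913458]), [0.1, 0.1]) (array([ 0.37929338, -0.32117546,  0.08425373]), [0.5, 0.5])
```

```bash
cat >> h.py <<'E'
P=np.array([.5704,-.1667,-.110])
def cw(x,y,z):
    c,s=np.cos(P[2]),np.sin(P[2]); return np.array([P[0]+c*x-s*y,P[1]+s*x+c*y,z])
def wc(w):
    c,s=np.cos(P[2]),np.sin(P[2]); d=np.asarray(w)[:2]-P[:2]; return np.array([c*d[0]+s*d[1],-s*d[0]+c*d[1],w[2]])
E
python3 - <<'E'
from h import *
from scipy.optimize import least_squares
# handle top refine
c4=[(-.011,-.011),(-.011,.011),(.011,.011),(.011,-.011)]
ob={'wrist1':[(209,121.5),(231.5,124),(226,149),(204.5,144.5)],'wrist2':[(95,38),(111,38),(108,59.5),(90,58)]}
# order: hs0 is (-x,-y), hs1 (-x,+y), hs2 (+x,+y), hs3 (+x,-y)
def f(p,fs,z=None):
    c,s=np.cos(p[2]),np.sin(p[2]); return np.concatenate([proj(k,[p[0]+c*a-s*b,p[1]+s*a+c*b,p[3] if z is None else z])-o for k in fs for (a,b),o in zip(c4,ob[k])])
for fs in (['wrist1'],['wrist2'],['wrist1','wrist2']):
    r=least_squares(f,[.353,-.32,-.37],args=(fs,.145)); print(fs,r.x,np.abs(r.fun).max())
r=least_squares(f,[.353,-.32,-.37,.14],args=(fs,)); print(r.x,np.abs(r.fun).max())
print(bot.tcp_to_tips)
yaw=np.pi/2+P[2]
hand.move_gripper(0.0,40)
print(get_obs()['gripper_width'],get_obs()['time_s'])
bot.reach(cw(-.15,.004,.15),ori(yaw))
bot.servo_line(cw(-.15,.004,.068),velocity=.12)
print(get_obs()['time_s'],wc(get_obs()['position']),get_obs()['wrist_force'])
snap('scene','scene1'); crop('scene1',180,150,320,290,5,'cs1')
E
```

```text
['wrist1'] [ 0.35338173 -0.31956294 -0.37539828] 1.5458602725539947
['wrist2'] [ 0.35458333 -0.31837091 -0.36518428] 1.6484576869496266
['wrist1', 'wrist2'] [ 0.35379356 -0.31916147 -0.37128726] 2.1407685574431525
[ 0.35322244 -0.3203543  -0.37127676  0.14093557] 1.6932144253006811
0.017
-0.00033641248240599657 5.8417
7.45 [-0.14920729  0.00381226  0.06856748] [0.32193247 0.74824869 0.48017915]
```

View pics/cs1.png

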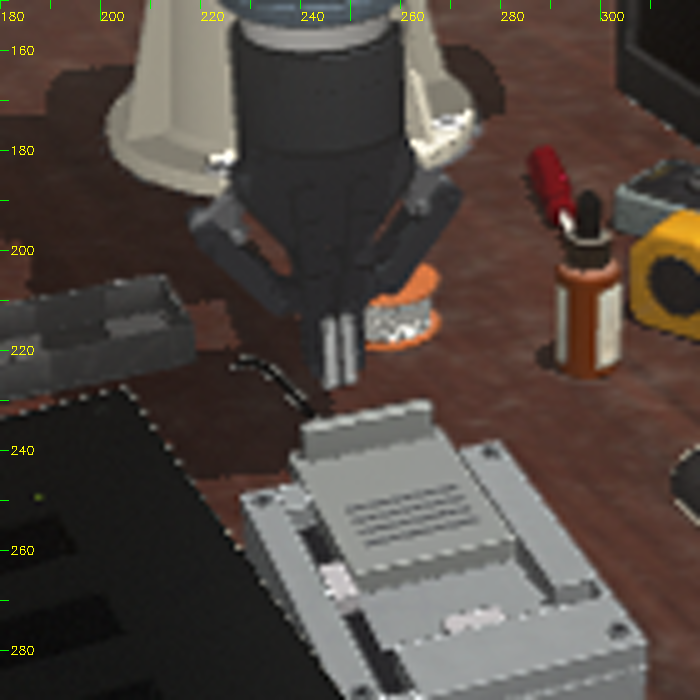

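The closed fingers sit just behind the lip, with the tips at about (245,226) and the lip at (246,238). Next I push the cover shut, watching the force.

```bash
python3 - <<'E'
from h import *
bot.servo_line(cw(-.119,.004,.068),velocity=.08)
ax=np.array([np.cos(P[2]),np.sin(P[2])])
x=-.119;n=0;f0=get_obs()['wrist_force'][:2]@ax
while x<-.062:
    x+=.004 if x<-.082 else .0015
    bot.servo_line(cw(x,.004,.068),velocity=.04)
    o=get_obs(); f=o['wrist_force'][:2]@ax-f0; print(round(x,4),wc(o['position'])[0].round(4),f.round(2),round(o['time_s'],2))
    if f<-9 and x>-.08: break
bot.dwell(.3)
o=get_obs(); print(wc(o['position']),o['wrist_force'],o['time_s'])
snap('scene','scene2'); crop('scene2',180,150,320,290,5,'cs2');snap('top','top2'); crop('top2',225,140,345,260,5,'ct2')
E
```

```text
-0.115 -0.115 0.17 8.29
-0.111 -0.111 -0.65 8.54
-0.107 -0.1068 -0.59 8.79
-0.103 -0.1026 -0.25 9.04
-0.099 -0.0984 -0.21 9.29
-0.095 -0.0945 -0.42 9.54
-0.091 -0.0905 -0.27 9.79
-0.087 -0.0865 -0.15 10.04
-0.083 -0.0825 0.58 10.29
-0.079 -0.0785 0.73 10.54
-0.0775 -0.0774 -0.86 10.79
-0.076 -0.076 -2.4 11.04
-0.0745 -0.0744 -1.89 11.29
-0.073 -0.0736 -4.16 11.54
-0.0715 -0.0735 -9.53 11.79
[-0.07349284  0.0041053   0.06771008] [-9.4389214   0.16585541  6.80179308] 12.0917
```

View pics/cs2.png

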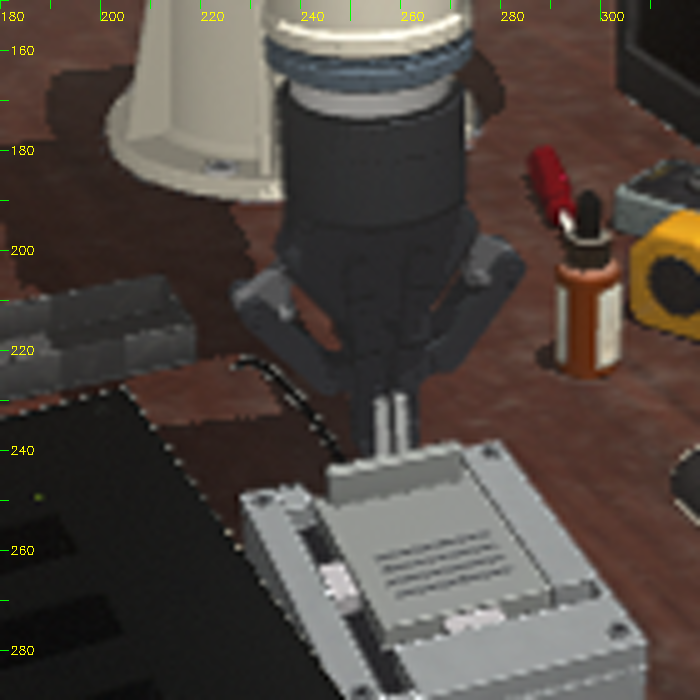

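Cover is shut: fingers stopped at case x -0.0735 with the force rising, and the picture shows the lip at (250,243) and the cover edge against leg two. Next is the stylus.

```bash
python3 - <<'E'
from h import *
bot.servo_line(cw(-.11,.004,.068),velocity=.12)
bot.servo_line(cw(-.13,.0,.2),velocity=.25)
hand.move_gripper(0.085,60)
yaw=np.pi/2-.371
bot.reach([.3534,-.3200,.22],ori(yaw))
o=get_obs();print(o['time_s'],o['position'],o['wrist_force'])
snap('wrist','wrist3')
crop('wrist3',200,180,360,340,5,'c3')
E
```

```text
14.9083 [ 0.35358576 -0.31947941  0.21985224] [0.04237613 0.02729466 0.01872228]
```

View pics/wrist3.png

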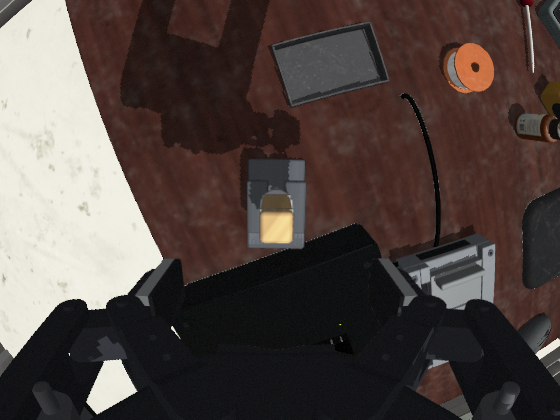

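View pics/c3.png

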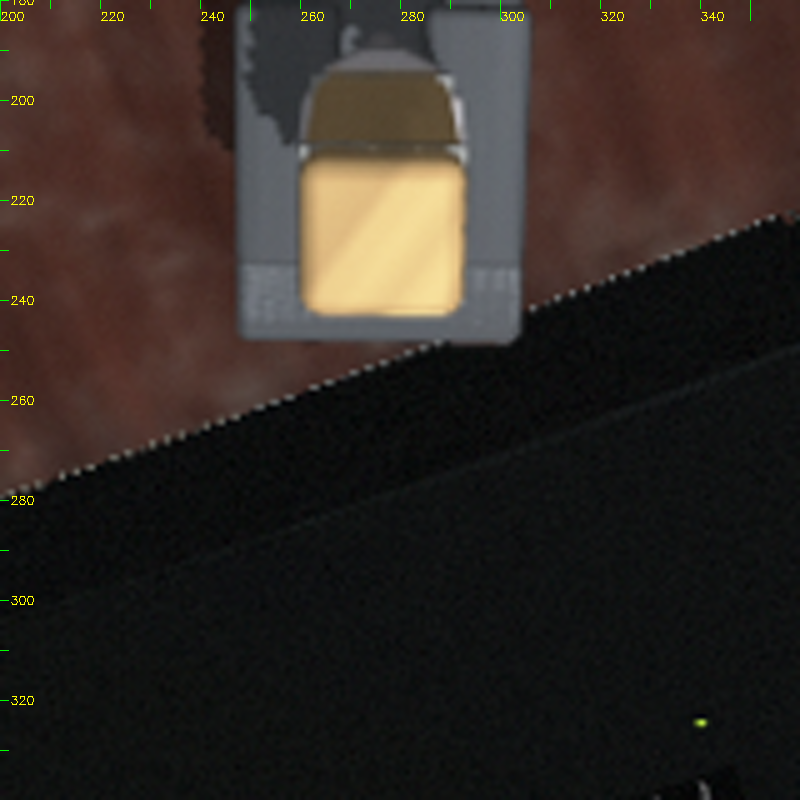

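```bash
python3 - <<'E'
from h import *
for z in (.141,.145): print(z,atz('wrist3',276.3,227.3,z))
# size-check: depth
a,b=atz('wrist3',260,227,.145),atz('wrist3',292.7,227,.145);print(np.linalg.norm(a-b)); a,b=atz('wrist3',276,211.5,.145),atz('wrist3',276,243,.145);print(np.linalg.norm(a-b))
print('tri',tri([('wrist1',217.5,134.9),('wrist3',276.3,227.3),('wrist2',101.0,48.4)]))
# post inner edge in wrist3 at z=.08
a,b=atz('wrist3',248,232.5,.08),atz('wrist3',303.5,233,.08);print('post edge mid',(a+b)/2,np.linalg.norm(a-b),'ang',np.arctan2(*(b-a)[:2][::-1])-np.pi/2)
f=np.array([np.cos(-.371),np.sin(-.371),0]);print('seat est',(a+b)/2-f*.024)
E
```

```text
0.141 [ 0.35428174 -0.31979562  0.141     ]
0.145 [ 0.353082   -0.31934293  0.145     ]
0.021247348496581876
0.02150906056570353
tri (array([ 0.35369729, -0.31981598,  0.14224687]), [0.4, 0.3, 0.2])
post edge mid [ 0.37706489 -0.32893697  0.08      ] 0.04805681025386963 ang -0.3798110848924434
seat est [ 0.35469773 -0.32023583  0.08      ]
```

```bash
python3 - <<'E'
from h import *
bot.servo_line([.3536,-.3197,.114],velocity=.12)
o=get_obs();print(o['time_s'],o['position'],o['wrist_force'])
hand.move_gripper(0.015,70)
o=get_obs();print(o['time_s'],o['position'],o['wrist_force'],o['gripper_width'],o['ft_torque'])
snap('scene','scene3'); crop('scene3',120,150,220,260,6,'cs3')
E
```

```text
15.9917 [ 0.35404007 -0.31990186  0.1145054 ] [ 0.15744985 -1.03217915  0.19143937]
16.5917 [ 0.35367841 -0.31979531  0.11429482] [-0.60371116  0.12468172  4.57642367] 0.021538163161591753 [0.04802774 0.17358452 0.02204405]
```

View pics/cs3.png

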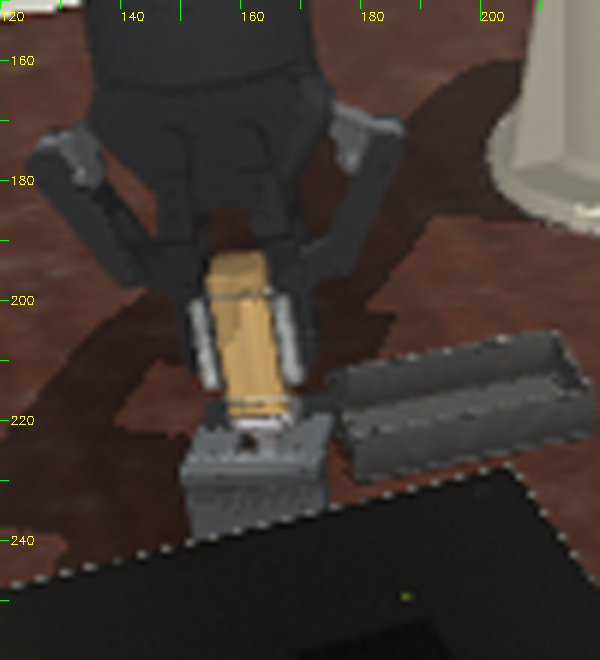

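```bash
python3 - <<'E'
from h import *
bot.servo_line([.3537,-.3198,.215],velocity=.2)
t=cw(-.042,-.038,.215)
bot.servo_line(t,velocity=.25)
bot.servo_line(cw(-.042,-.038,.1043+.056),velocity=.12); bot.dwell(.2)
o=get_obs();print(o['time_s'],wc(o['position']),o['wrist_force'],o['gripper_width'],o['ft_torque'])
for n in ('scene','top','wrist'): snap(n,n+'4')
crop('scene4',200,180,300,290,6,'cs4');crop('top4',260,150,360,250,6,'ct4');crop('wrist4',200,180,360,330,5,'cw4')
E
```

```text
19.0917 [-0.04146409 -0.03822283  0.16123299] [-0.89710344  0.21793917 -0.31570078] 0.021111674049587314 [0.00016394 0.00266817 0.01708225]
```

View pics/cs4.png

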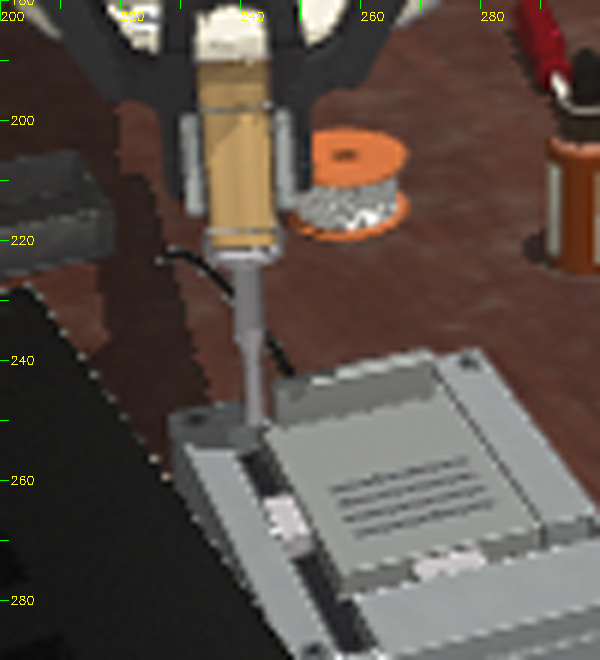

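View pics/ct4.png

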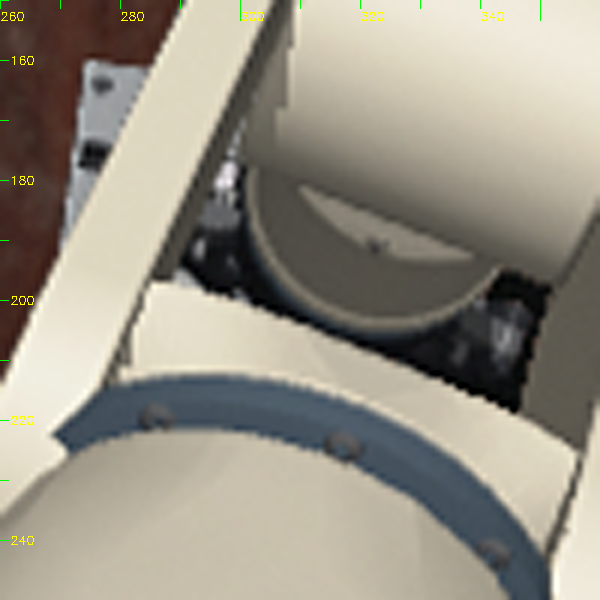

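View pics/wrist4.png

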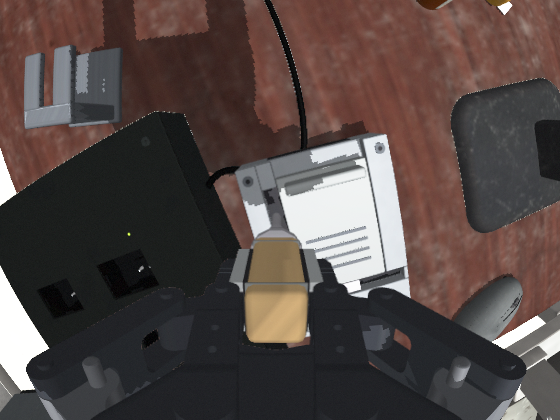

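```bash
python3 - <<'E'
from h import *
print('exp tip scene',proj('scene4',cw(-.0415,-.0382,.0569)),' wrist',proj('wrist4',cw(-.0415,-.0382,.0569)))
print('collar bottom exp',proj('scene4',cw(-.0415,-.0382,.1269)))
for n,c in dict(nr=(-.08,-.06,.045),nl=(-.08,.06,.045),seamR=(-.06,-.044,.045),seamL=(-.06,-.032,.045)).items(): print(n,proj('scene4',cw(*c)))
crop('wrist4',225,160,325,260,7,'cw4')
E
```

```text
exp tip scene [242.55067438 251.06514391]  wrist [276.2550298  215.89570571]
collar bottom exp [240.66644428 221.57446904]
nr [228.06452458 248.67724842]
nl [280.00871378 237.7340904 ]
seamR [237.76853666 251.8922601 ]
seamL [243.20173569 250.72381598]
```

View pics/cw4.png

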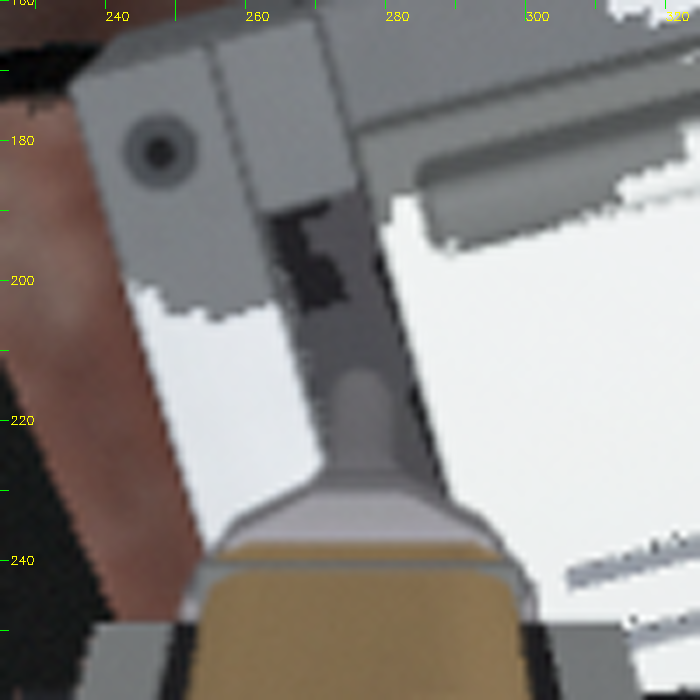

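The seen tip (276,216 in wrist; 243,251 in scene) matches the computed one, and it is centred over the seam. I'll insert it and push bolt 1 in sections.

```bash
python3 - <<'E'
from h import *
def rep(s):
    o=get_obs();print(s,round(o['time_s'],2),wc(o['position']).round(4),o['wrist_force'].round(2))
rep('s')
bot.servo_line(cw(-.042,-.038,.1043+.0365),velocity=.04);bot.dwell(.2);rep('down')
E
```

```text
s 19.24 [-0.0417 -0.038   0.1608] [-0.65  0.15 -1.7 ]
down 20.07 [-0.0418 -0.0381  0.141 ] [-0.53  0.58 -1.89]
```

```bash
python3 - <<'E'
from h import *
z=.1043+.0365
def rep(s):
    o=get_obs();print(s,round(o['time_s'],2),wc(o['position']).round(4),o['wrist_force'].round(2),o['ft_torque'].round(3))
for x in (-.024,-.005,.02,.0415):
    bot.servo_line(cw(x,-.038,z),velocity=.025);rep(x)
bot.dwell(.25);rep('end')
snap('scene','scene5');crop('scene5',200,190,310,300,6,'cs5');snap('wrist','wrist5')
E
```

```text
-0.024 20.94 [-0.0242 -0.0379  0.1407] [ 0.53 -0.53 -1.51] [-0.029 -0.045 -0.025]
-0.005 21.85 [-0.0049 -0.038   0.1408] [ 0.07 -0.44 -1.4 ] [ 0.007  0.047 -0.029]
0.02 23.0 [ 0.0201 -0.038   0.1408] [ 0.77 -0.3  -1.37] [-0.018  0.026  0.   ]
0.0415 24.01 [ 0.0416 -0.038   0.1408] [-0.42  0.55 -0.2 ] [ 0.044 -0.018  0.012]
end 24.26 [ 0.0415 -0.038   0.1409] [-0.16  0.79 -0.4 ] [-0.024 -0.083  0.021]
```

View pics/cs5.png

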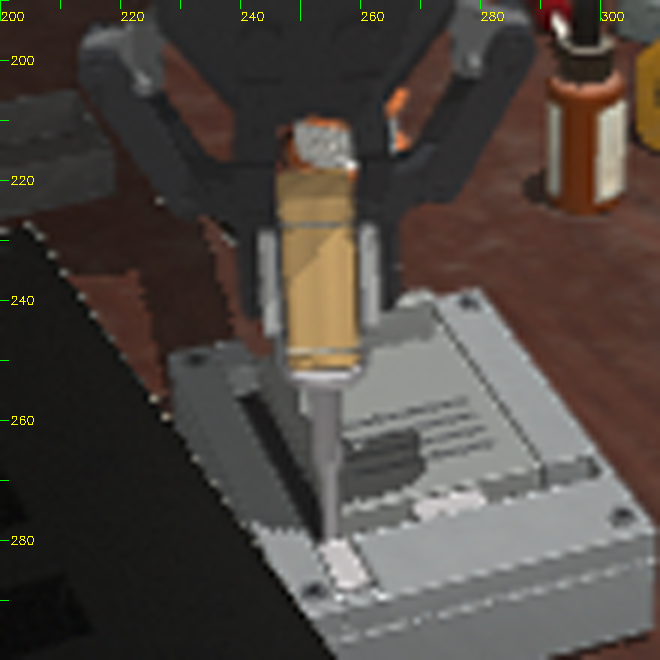

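View pics/wrist5.png

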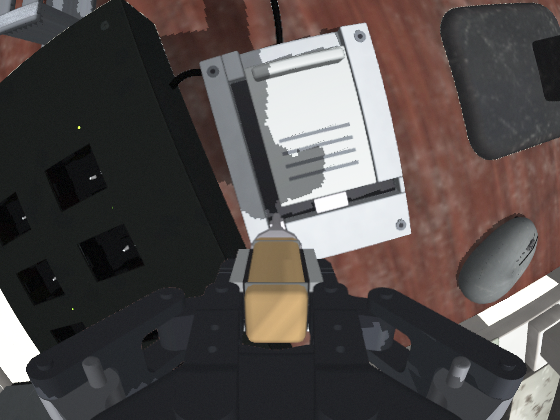

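Bolt 1 now lies beyond the corner, with its rear edge at about scene (256,280). I'll check that figure before turning.

```bash
python3 - <<'E'
from h import *
for x in (.036,.04,.0445,.0685,.074): print(x,proj('scene5',cw(x,-.043,.0435)),proj('scene5',cw(x,-.033,.0435)))
crop('scene5',240,260,275,300,16,'cs5b');crop('wrist5',225,160,345,260,6,'cw5')
E
```

```text
0.036 [251.87640789 277.99145498] [256.81578199 276.80780883]
0.04 [252.5057736  279.17533463] [257.46409334 277.98156226]
0.0445 [253.22044378 280.51967777] [258.20024832 279.31435464]
0.0685 [257.15501037 287.92086476] [262.2525507  286.65095888]
0.074 [258.08698672 289.67397556] [263.21227932 288.38852641]
```

View pics/cs5b.png

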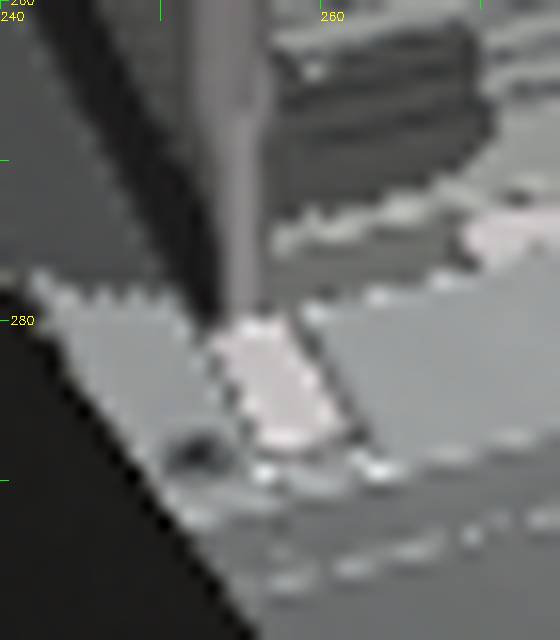

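View pics/cw5.png

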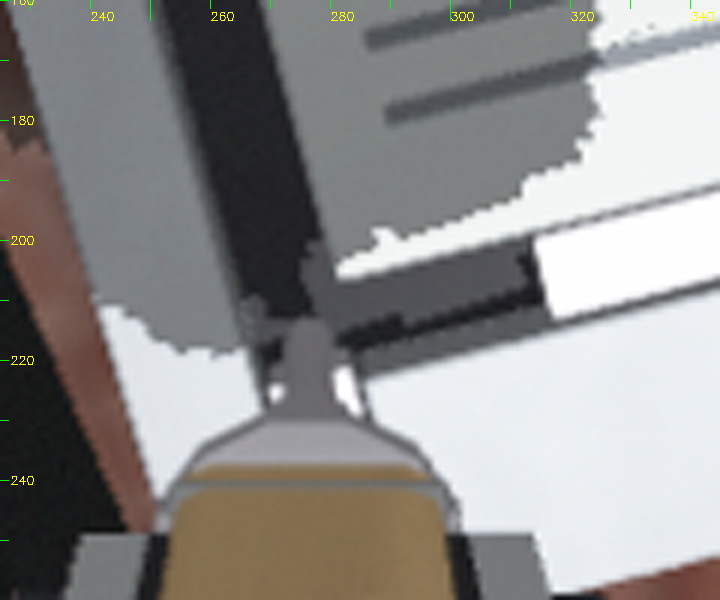

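Bolt 1's far end at (257,288)/(262,286.5) puts its back at about +44.5 mm, so it is home. Now leg two.

```bash
python3 - <<'E'
from h import *
z=.1043+.0365
def rep(s):
    o=get_obs();print(s,round(o['time_s'],2),wc(o['position']).round(4),o['wrist_force'].round(2),o['ft_torque'].round(3))
bot.servo_line(cw(.0397,-.038,z),velocity=.02)
for y in (-.016,0.,.014,.0275):
    bot.servo_line(cw(.0397,y,z),velocity=.025);rep(y)
    bot.dwell(.12)
bot.dwell(.2);rep('end')
snap('scene','scene6');crop('scene6',220,220,310,310,7,'cs6');snap('wrist','wrist6');crop('wrist6',215,140,345,250,6,'cw6')
for y in (.022,.026,.0305,.0545): print(y,proj('scene6',cw(.035,y,.0435)),proj('scene6',cw(.045,y,.0435)))
E
```

```text
-0.016 25.64 [ 0.0397 -0.0161  0.1408] [-0.32  0.8   0.13] [-0.02  -0.001  0.039]
0.0 26.55 [0.0397 0.0002 0.1408] [-0.43  0.42 -0.83] [-0.045 -0.003 -0.018]
0.014 27.38 [0.0397 0.0142 0.1408] [-0.15  0.37 -0.24] [-0.007  0.027 -0.001]
0.0275 28.18 [0.0397 0.0277 0.1408] [-0.67  0.04 -1.31] [ 0.079 -0.02   0.037]
end 28.5 [0.0397 0.0274 0.1408] [-1.13  0.53 -1.21] [0.034 0.047 0.011]
0.022 [283.07730498 270.19155637] [284.95200348 273.00428841]
0.026 [284.95289393 269.74262494] [286.84461237 272.54592608]
0.0305 [287.05565797 269.23931804] [288.96637932 272.032065  ]
0.0545 [298.14202944 266.58574058] [300.15156753 269.3231752 ]
```

View pics/cs6.png

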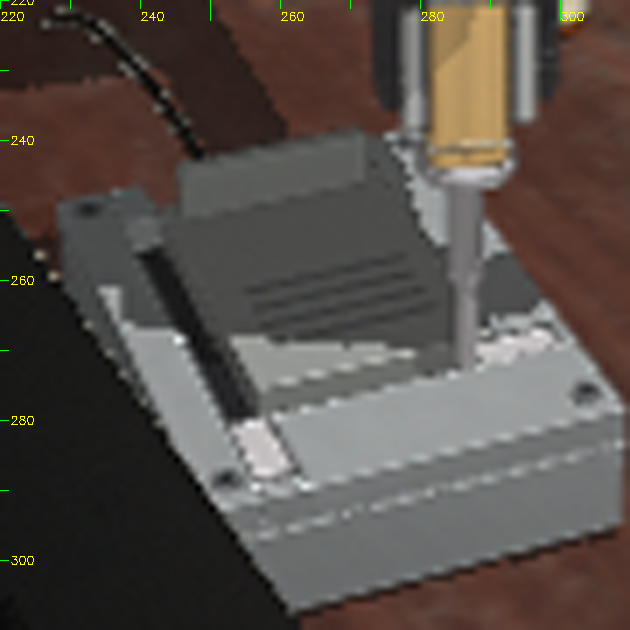

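View pics/cw6.png

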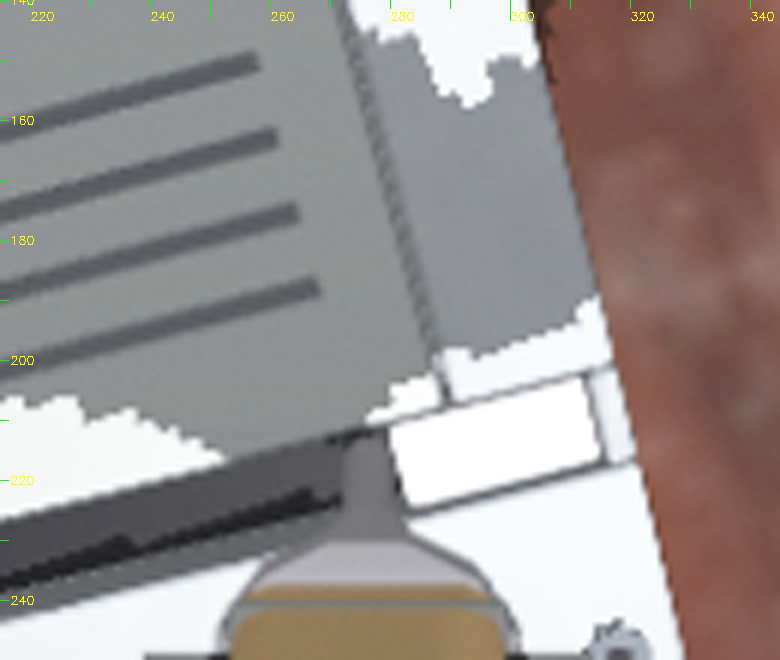

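Bolt 2 is against its stop, with its end at (314,217) in the wrist crop and its back at about +30 mm. I'll lift out and hang the stylus back up.

```bash
python3 - <<'E'
from h import *
def rep(s):
    o=get_obs();print(s,round(o['time_s'],2),o['position'].round(4),o['wrist_force'].round(2),o['gripper_width'])
bot.servo_line(cw(.0397,.0262,.1408),velocity=.02)
bot.servo_line(cw(.0397,.0262,.22),velocity=.1)
bot.servo_line([.3537,-.3198,.22],velocity=.25);rep('over')
bot.servo_line([.3537,-.3198,.18],velocity=.1);bot.dwell(.1);rep('tip .076')
snap('wrist','wrist7');snap('scene','scene7')
crop('wrist7',210,160,350,270,5,'cw7');crop('scene7',130,170,200,250,7,'cs7')
E
```

```text
over 31.19 [ 0.3542 -0.3195  0.22  ] [-0.2   0.17 -0.99] 0.021444497684356974
tip .076 31.84 [ 0.3542 -0.32    0.1806] [ 0.75 -0.78 -0.87] 0.02128624816026029
```

View pics/cw7.png

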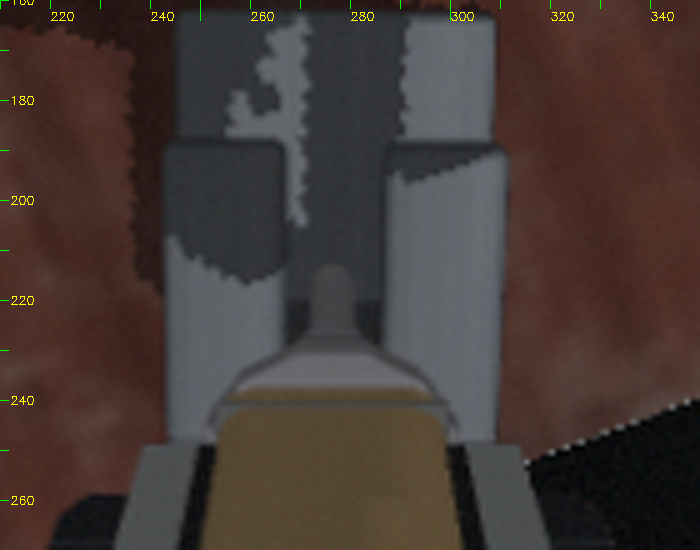

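View pics/cs7.png

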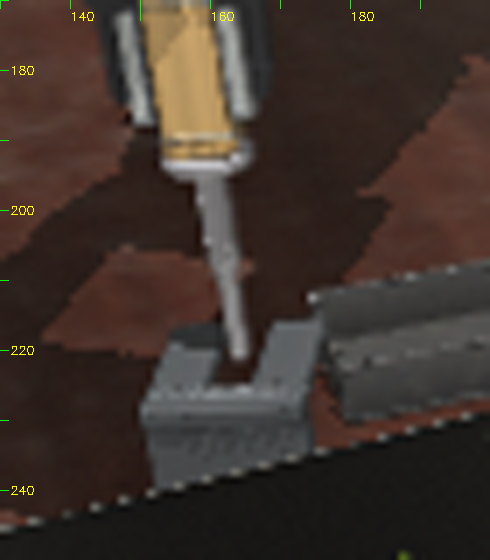

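The tip at wrist (274,215) is centred between the tine edges (265 and 285). Lowering.

```bash
python3 - <<'E'
from h import *
def rep(s):
    o=get_obs();print(s,round(o['time_s'],2),o['position'].round(4),o['wrist_force'].round(2),o['gripper_width']);return o
bot.servo_line([.3537,-.3198,.122],velocity=.08);rep('a')
z=.122
while z>.1125:
    z-=.0015; bot.servo_line([.3537,-.3198,z],velocity=.02); f=rep(round(z,4))['wrist_force'][2]
    if f>3: break
snap('scene','scene8');crop('scene8',130,170,200,250,7,'cs8')
E
```

```text
a 32.82 [ 0.3539 -0.32    0.1223] [ 0.38 -1.17  0.03] 0.021368903461447476
0.1205 33.07 [ 0.3538 -0.3199  0.1208] [-0.31  0.39 -1.21] 0.02106830456959958
0.119 33.32 [ 0.3537 -0.3198  0.119 ] [-0.02  0.93 -0.32] 0.020972803538430826
0.1175 33.57 [ 0.3536 -0.3198  0.1174] [ 0.46 -0.01 -1.01] 0.020986471569553796
0.116 33.82 [ 0.3536 -0.3197  0.1159] [-0.04 -0.11 -1.28] 0.020959159585841457
0.1145 34.07 [ 0.3537 -0.3198  0.1144] [-0.59 -0.41 -0.96] 0.02086596469791859
0.113 34.32 [ 0.3538 -0.3198  0.1142] [-4.1   4.98 18.68] 0.021378078988689563
```

View pics/cs8.png

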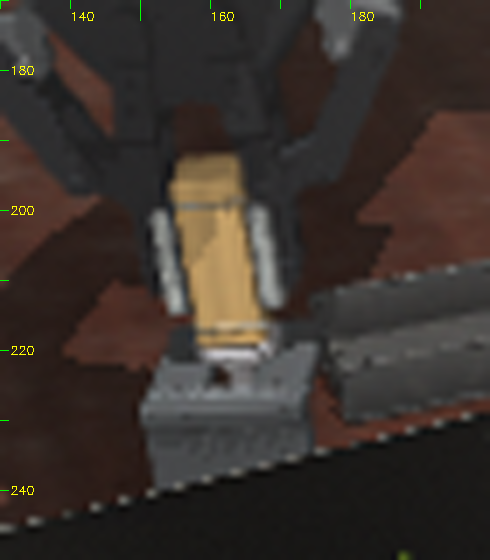

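Seated at the same height as at the grasp (0.1142). I'll relieve the pressure, release slowly, retreat and check.

```bash
python3 - <<'E'
from h import *
bot.servo_line([.3537,-.3198,.1144],velocity=.02);bot.dwell(.1)
print(get_obs()['wrist_force'])
hand.move_gripper(.035,20);hand.move_gripper(.085)
o=get_obs();print(o['time_s'],o['wrist_force'],o['gripper_width'])
bot.servo_line([.3537,-.3198,.22],velocity=.12)
snap('wrist','wrist9');crop('wrist9',200,150,360,270,5,'cw9')
bot.reach([.30,-.20,.35],ori(1.2));bot.dwell(.5)
for n in('scene','top'): snap(n,n+'9')
crop('scene9',140,180,320,310,4,'cs9');crop('top9',225,140,385,310,4,'ct9')
print(get_obs()['time_s'],get_obs()['wrist_force'])
E
```

```text
[-0.36169203  0.14158913  1.53400242]
35.55 [ 0.29412824 -0.00554926 -0.37958405] 0.08495362396864421
38.0 [-1.04714087  0.57637552 -0.38780019]
```

View pics/cw9.png

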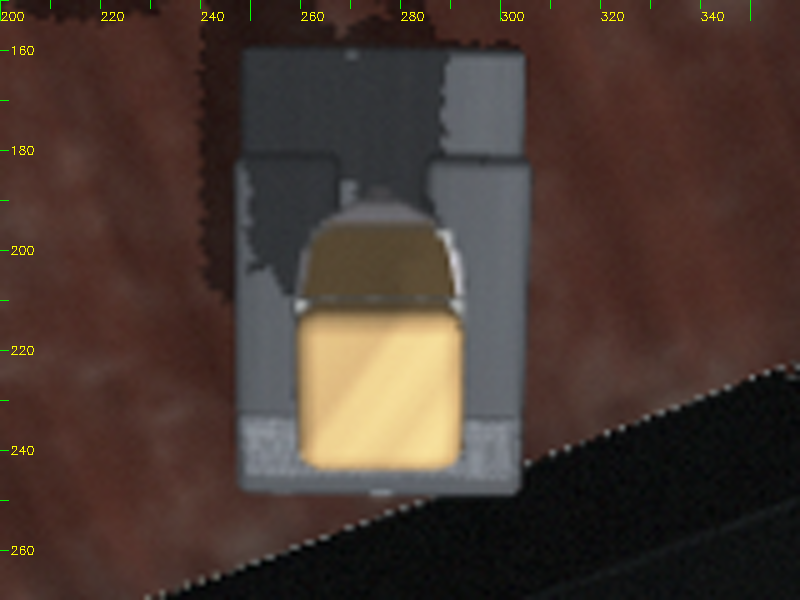

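View pics/cs9.png

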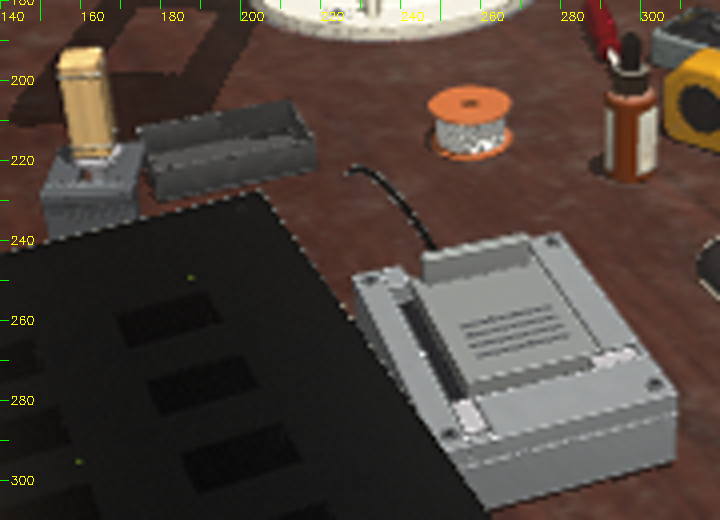

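View pics/ct9.png

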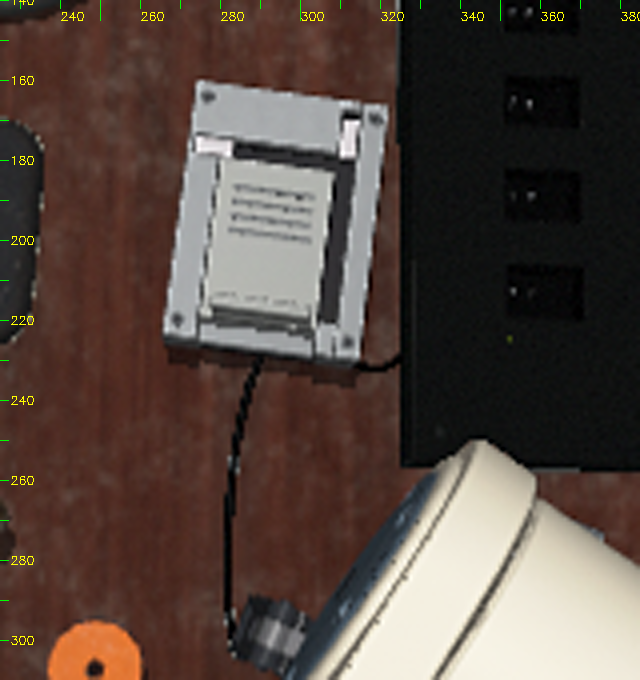

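View pics/scene9.png

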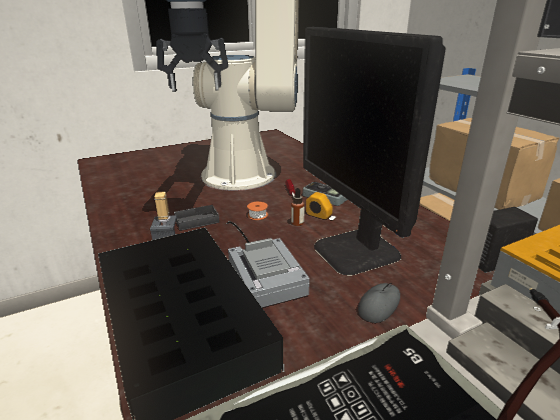

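Everything is in place: stylus upright at scene (160,200) as before, cover shut, both bolts at their seam ends, bottle and tape unmoved.

```bash
python3 -c "
from h import *
print(hand_in())"
```

```text
the job is handed in; nothing more can be done
None
```

The job is done and handed in at about 38 s of the 64 s allowed; handing in gives no verdict.

- **Cover:** I pushed it shut with the closed fingers until the force rose sharply at its stop. The lip was then at about case x = -62.5 mm.
- **Bolts:** I slid the stylus tip along the seam at about 2.5 cm/s mean speed. Going by the tip position and the pictures, bolt 1's rear end stopped at about x = +44.5 mm and bolt 2's at about y = +30 mm. Both are within 2 mm of their stops.
- **Stylus:** I lifted it out and set it back in its fork at the same gripper height as when I took it. It is released and hangs upright.

The last pictures show the cover shut, both bolts home, the stylus centred in its fork, and the bottle and tape measure where they started. The gripper was clear of everything.

- **Height disagreement:** triangulating the handle's top gave about 0.141–0.142 m against 0.145 m from the text. I used the text's height, and the seating height was consistent with it.
- **Extra force:** while seating the stylus it pressed on the fork with about 19 N for a moment; I eased that off before letting go.

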